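# Find the mineral glass blank by its weight and show it to the inspection camera

### The job

One of the three uncut lens blanks in the rack is dense mineral glass, about three times as heavy as either of the two plastic ones that look just like it: lift at least one plastic blank and the glass one in turn to feel the difference, standing each plastic blank you take out back on edge in the place it came from. Then hold the glass blank up in the air to the inspection camera, its centre on the camera's line of sight about 10 cm in front of the front glass and its face square to the camera, which looks somewhat downward. Finish there with the blank held still in the gripper, and do not shift the camera or the other things on the bench.

Things in the scene. Friction and masses are not known exactly. Their poses are not given: they have to be found in the camera images.
- blank_1: one of three clear round uncut lens blanks that look alike (matt white rim): 70 mm across, 13 mm thick at the rim, on edge in the rack. Origin: centre of the disc, 49 mm above the bench as it stands; x: axis of the disc, normal to its faces; z up. Plastic 58 to 72 g, glass 180 to 220 g. Pinch across the 13 mm thickness, well above the disc's centre
- blank_2: one of three clear round uncut lens blanks that look alike (matt white rim): 70 mm across, 13 mm thick at the rim, on edge in the rack. Origin: centre of the disc, 49 mm above the bench as it stands; x: axis of the disc, normal to its faces; z up. Plastic 58 to 72 g, glass 180 to 220 g. Pinch across the 13 mm thickness, well above the disc's centre
- blank_3: one of three clear round uncut lens blanks that look alike (matt white rim): 70 mm across, 13 mm thick at the rim, on edge in the rack. Origin: centre of the disc, 49 mm above the bench as it stands; x: axis of the disc, normal to its faces; z up. Plastic 58 to 72 g, glass 180 to 220 g. Pinch across the 13 mm thickness, well above the disc's centre
- rack: fixed rack, grey plinth 214 (x) x 82 (y) x 10 mm, origin under its centre, x along the row. Rails at y = +-24 mm (tops 20 mm over the bench, 10 mm wide) carry the rims; eight white 9.5 mm pegs a rail, 25 mm apart, rise to 38 mm and leave seven places 15.5 mm wide at x = -75, -50 ... 75 mm. The blanks stand at x = -75, 0, 75 mm, axes along rack x
- camera_stand: fixed stand of the inspection camera: dark round foot 104 mm across, steel column, yoke with the tilt axis 205 mm above the bench. Origin at the centre of the foot's underside; the camera looks towards the stand's -x side
- camera_head (a joint): downward tilt of the camera in its yoke, rad: 0 = level, growing as it looks down; starts between 0.15 and 0.4, held by a stiff friction clamp
- camera_eye (a point): centre of the inspection camera's front glass, inside its black ring light (66 mm across), 71 mm in front of the tilt axis. The frame tilts with the camera: it looks along this frame's -x; y is level to the side, z up across the view. The camera reaches 33 mm above the line of sight
- lens_clock: bystander: lens clock (hand dial gauge), round 50 mm case with three feet, 72x50x12 mm, lying on its back; origin under its middle
- nose_pad_tin: bystander: round tin, 54 mm across, 22 mm high; origin under its middle
- tweezers: bystander: steel tweezers lying flat, 13x120x9 mm, long in y; origin under its middle
- buff_block: bystander: felt buffing block with a wooden back, 26x62x24 mm; origin under its middle
- marker_pen: bystander: black and red marker lying on the bench, 128 mm long in y, 11 mm thick; origin under its middle
- lensmeter: white bench instrument fixed beside the rack, 191 (x) x 135 (y) x 384 mm high; origin under its middle
- the_hand_edger: box-shaped grinder fixed on the bench, 243 (x) x 159 (y) x 128 mm high; origin under its middle
Not all that is in view belongs to the job. Leave any red look-alike of the blank_1 alone.

How it is judged (in metres and radians):
On the way:
1. a plastic blank has been lifted clear of the rack to feel its weight (((height (world z) of blank_1 above 0.085 m and contact force between the fingers and blank_1 above 0.5 N and contact force between blank_1 and rack below 0.05 N) or (height (world z) of blank_3 above 0.085 m and contact force between the fingers and blank_3 above 0.5 N and contact force between blank_3 and rack below 0.05 N))), for 0.2 s.
At the end, for the whole second after the job is handed in: The heavy blank is held still by the fingers alone, centre within 15 mm of the line of sight (each way), 75 to 125 mm from the front glass, axis within 0.15 rad of the line of sight; both light blanks stand in the rack within 8 mm and 0.12 rad of where they stood, released (x of blank_2 in the frame of camera_eye between -0.125 and -0.075 m and y of blank_2 in the frame of camera_eye between -0.015 and 0.015 m and z of blank_2 in the frame of camera_eye between -0.015 and 0.015 m and angle between the x axis of blank_2 and the x axis of camera_eye, either way round below 0.15 rad and height (world z) of blank_2 above 0.09 m and contact force between the fingers and blank_2 above 1 N and contact force between blank_2 and rack below 0.05 N and contact force between blank_2 and camera_stand below 0.05 N and linear speed of each of blank_2, blank_1, blank_3 below 0.02 m/s and angular speed of blank_2 below 0.2 rad/s and distance of each of blank_1, blank_3 from where it was at the start of the episode below 0.008 m and angle between the x axis of each of blank_1, blank_3 and the x axis of rack, either way round below 0.12 rad and contact force between the fingers and blank_1 below 0.05 N and contact force between the fingers and blank_3 below 0.05 N); the arm keeps its last pose, push and grip.
It fails at once if the inspection camera is knocked out of its aim (front glass moved over 6 mm) (distance of camera_eye from where it was at the start of the episode above 0.006 m).
It fails at once if a bystander on the bench is shifted by more than 20 mm (distance of any of lens_clock, nose_pad_tin, tweezers, buff_block, marker_pen from where it was at the start of the episode above 0.02 m).
It also fails if it takes over 64 s, if anything falls off the work surface, if the arm or the gripper's body presses on something with over 40 N, if the wrist force passes 120 N, or if a joint passes its speed limit or range.

### The arm

A 7-joint arm with a two-finger parallel gripper is mounted at the origin on a cart in front of the work surface, level with it; the furniture and walls round the work are solid. World frame = base frame: x ahead of the robot, y to its left, z up, the work surface at z = 0. Lengths are in m, angles in degrees, forces in N, time in s.
With the tool pointing down it reaches from about 0.425 to 0.875 m from the base axis. Payload 4.7 kg.
Tool frame: the origin (TCP) lies at the very end of the fingers, on their centre line; the grasp point (between the pads) lies 19 mm behind it; z points along the fingers, y is the line along which they close (so a half turn about z gives the same grasp; the last joint's range is limited). The gripper opens to 87 mm and grips with 3 to 60 N. Pads are 19 mm wide; open, the fingers measure 117 mm over their backs; the gripper's body (75 mm by 190 mm) begins 51 mm behind the grasp point.
Start: joints at [0.808, 18.392, -4.016, 83.108, 1.295, 78.541, -3.26], TCP at [0.65, -0, 0.223] pointing down, gripper open.
Joint ranges: [-163.93, 163.93], [-17.29, 119.83], [-79.2, 71.16], [3.27, 140.29], [-89.18, 269.18], [5.43, 117.66], [-154.24, 154.24]. Speed limits (degrees/s): [147.25, 147.25, 180, 180, 180, 180, 180].

### API

Orientations are given as [roll, pitch, yaw] about the fixed x, y, z axes, in that order (R = Rz(yaw) Ry(pitch) Rx(roll)).
In Python, from cell import telemetry, cams, env gives the robot as it stands.
- The arm moves only by the tool arm_command, never from a script. Its argument "series" is text: rows parted by semicolons, each of 5 numbers parted by spaces: the shift along the tool's x, y, z in mm, then the turn about the tool's z in rad, then the closure in counts, from 0 (fully open) to 255 (shut). A call has 1 to 20 rows; each row shifts and turns the commanded pose from where the row before left it, along the tool's axes as they then stand; what a row does not reach is not made up. A row lasts 1/12 s, in which the tool goes at most 41.7 mm and 7.16 degrees, less where a joint would pass 70% of its speed; a pose out of reach is approached as far as the arm can. A call is refused whole if a number of a shift passes 41.7 or a number of a turn 0.125, either way. A call with a gripper value outside its range is refused whole. The fingers move at their own pace and stop on an object; "squeeze" is the grip in N (left out, the last holds). Time passes only in rows, so rows that do not move let the fingers close. It gives the time, the measured TCP pose, the force, the opening and the grip force at its end, in the units of the state.
- telemetry.get_obs(): the state, without advancing time (a new reading comes with each control period).
- cams.read_camera(name): name is "scene" or "side" or "wrist"; returns the picture (420x560x3 uint8, blue, green, red); there is no depth.
- cams.calibration(name): a dict with "K" (3x3 intrinsics, pixels), "origin" and "rotation" of the camera in the world; the wrist camera has in their place "hand_eye" (4x4, takes a point from camera to tool coordinates, whose origin is the TCP and whose axes are the flange's). Camera axes: x right, y down, z forward; pixel columns grow to the right and rows downward; lengths in m; the calibration is good to about 2 mm. The wrist camera is an equidistant fisheye: a pixel r from the principal point sees the ray r / f radians off the axis. A picture is of the moment at which its call begins: read the wrist's pose just before it. calibration takes no time and is no camera call.
- env.sign_off(): hands the job in; it is judged then, once.
The state is a dict: "time_s": time; "qpos": joint angles; "joint_velocities": joint speeds; "effort": joint torques, N m; "tool_pos": TCP position; "tool_rot": TCP orientation; "force": force on the tool from outside, world axes, zero at the start; "wrist_torque": the same for the moment, N m; "grip_width": finger opening in m; "grasp_force": force on a finger pad.
Only numpy, scipy, OpenCV 4.12 (cv2) and the standard library are available. Lean on these libraries where they do the work, as an engineer would, in place of code of your own. Each camera call takes 0.05 s, during which the arm holds its last target. There are 200 camera calls.

## Working session

There is one attempt and no reset: what is moved stays moved. The work goes in short steps, Python scripts to look and compute and a tool call to move; the robot and the scene stay as the last step left them, time stands still between calls to the robot, and variables do not carry over. Pictures are saved under pics/ and viewed, at most 10 in all, crops included, and the job is handed in when it is done.

Besides the shell and the picture viewer there is one more tool, called as a command line: name --argument value ..., lists and objects as JSON in quotes. arm_command: Moves the arm, as the interface text tells. Its arguments: {"type":"object","properties":{"series":{"type":"string"},"squeeze":{"type":"number"}},"required":["series"]}

```bash
mkdir -p pics; ls
python3 - <<'E'
from cell import telemetry, cams, env
import cv2,numpy as np
for n in ["scene","side","wrist"]:
    im=cams.read_camera(n); cv2.imwrite(f"pics/{n}0.png",im)
    c=cams.calibration(n); print(n,{k:np.round(np.array(v),4).tolist() if not isinstance(v,str) else v for k,v in c.items()})
print(telemetry.get_obs())
E
```

```text
pics
scene {'K': [[454.8292, 0.0, 282.0011], [0.0, 454.8292, 214.8926], [0.0, 0.0, 1.0]], 'origin': [-0.2266, -0.9532, 0.7175], 'rotation': [-115.7453, 0.6112, -44.6641]}
side {'K': [[407.1711, 0.0, 282.4834], [0.0, 407.1711, 206.277], [0.0, 0.0, 1.0]], 'origin': [0.4207, 0.9362, 0.7969], 'rotation': [-121.7464, 1.3261, -170.2571]}
wrist {'K': [[325.1923, 0.0, 288.2261], [0.0, 325.1923, 207.9906], [0.0, 0.0, 1.0]], 'hand_eye': [[-0.0006, -0.9623, -0.272, 0.0741], [1.0, -0.0004, -0.0007, -0.0004], [0.0006, -0.272, 0.9623, -0.1613], [0.0, 0.0, 0.0, 1.0]]}
{'time_s': 0.15, 'qpos': array([ 0.80807067, 18.43098894, -4.01965674, 83.15716669,  1.2948961 ,
       78.5407099 , -3.26022598]), 'joint_velocities': array([-0.13680388, -0.1388553 ,  0.04549208, -0.24737479, -0.01617909,
       -0.11774164,  0.07474709]), 'effort': array([ 2.16972071e-04, -4.91794288e+01, -4.04079035e-01, -3.12878716e+01,
       -6.39387709e-02,  4.04033612e-02,  9.90178205e-05]), 'tool_pos': array([ 6.49594622e-01, -3.57647847e-06,  2.21708933e-01]), 'tool_rot': array([-1.79916361e+02,  3.53937424e-03,  9.00049562e+01]), 'force': array([ 0.65187691, -1.11987886, -0.21398651]), 'wrist_torque': array([-0.02225787,  0.02859382,  0.00169619]), 'grasp_force': 0.0, 'grip_width': 0.08701433921232885}
```

View pics/scene0.png

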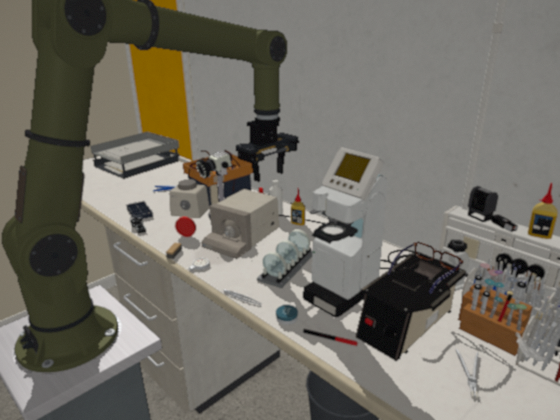

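View pics/side0.png

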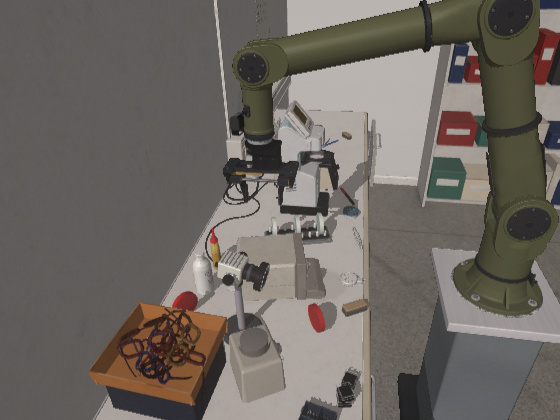

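View pics/wrist0.png

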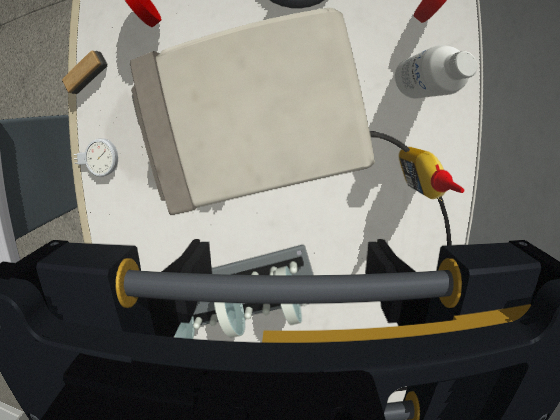

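The scene view shows the rack with three clear blanks at about (275–300, 240–265) and the inspection camera at about (215,165). The look-alikes are a red disc at (186,228) and a second one behind the edger, at (185,302) in the side view. The wrist view shows the rack partly hidden at (250,310). Next I'll enlarge the parts that matter.

Run:
```python
import cv2,numpy as np
def crop(n,x,y,w,h):
    im=cv2.imread(f"pics/{n}0.png")[y:y+h,x:x+w]
    return cv2.resize(im,(400,300),interpolation=cv2.INTER_CUBIC)
a=np.hstack([crop("scene",250,220,80,60),crop("scene",165,140,100,75)])
b=np.hstack([crop("side",255,200,80,60),crop("side",190,235,140,105)])
cv2.imwrite("pics/comp1.png",np.vstack([a,b]))
```

```text
(no output)
```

View pics/comp1.png

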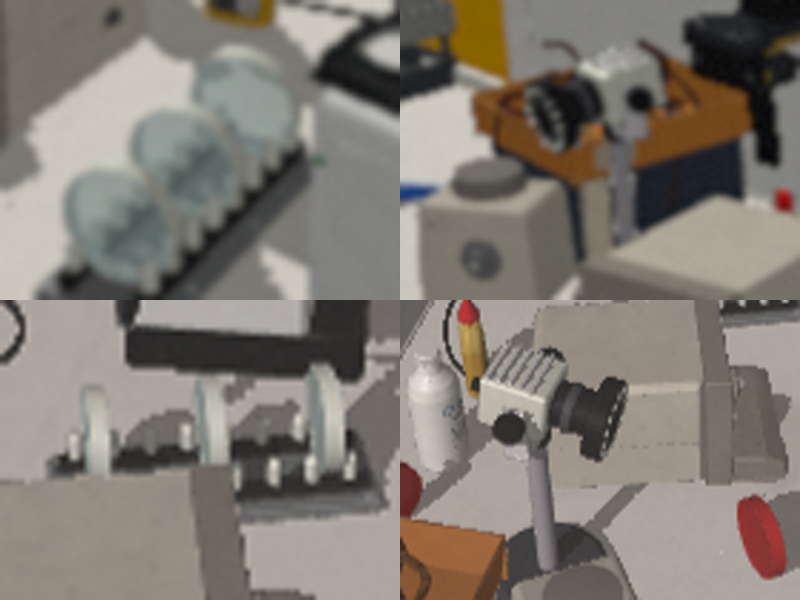

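The crops confirm three clear white-rimmed blanks. In the scene view they are at about (274,265), (287,252) and (299,240), and in the side view at (320,223), (297,224) and (274,226). The inspection camera's ring is at scene (204,169) and side (262,277). The red discs are decoys. I'll triangulate these.

```bash
cat > h.py <<'E'
import numpy as np,cv2
from scipy.spatial.transform import Rotation as R
from cell import cams,telemetry
def Re(r): return R.from_euler('xyz',r,degrees=True).as_matrix()
def ray(n,uv):
    c=cams.calibration(n);K=np.array(c['K']);d=np.linalg.inv(K)@[uv[0],uv[1],1]
    return np.array(c['origin']),Re(c['rotation'])@d/np.linalg.norm(d)
def wray(uv,pos,rot):
    c=cams.calibration('wrist');K=np.array(c['K']);H=np.array(c['hand_eye'])
    p=np.array([uv[0]-K[0,2],uv[1]-K[1,2]])/K[0,0];t=np.hypot(*p)
    d=np.append(p/max(t,1e-9)*np.sin(t),np.cos(t));W=Re(rot)
    return W@H[:3,3]+np.array(pos),W@H[:3,:3]@d
def tri(rays):
    A=sum(np.eye(3)-np.outer(d,d) for o,d in rays);b=sum((np.eye(3)-np.outer(d,d))@o for o,d in rays)
    x=np.linalg.solve(A,b);return x.round(4),[round(float(np.linalg.norm((np.eye(3)-np.outer(d,d))@(x-o)))*1000,1) for o,d in rays]
def onz(r,z): o,d=r;return (o+d*(z-o[2])/d[2]).round(4)
def project(P,pos,rot):
    c=cams.calibration('wrist');K=np.array(c['K']);H=np.array(c['hand_eye']);W=Re(rot)
    q=H[:3,:3].T@(W.T@(np.array(P)-np.array(pos))-H[:3,3]);t=np.arctan2(np.hypot(q[0],q[1]),q[2])
    return K[:2,2]+K[0,0]*t*q[:2]/np.hypot(q[0],q[1])
def projc(n,P):
    c=cams.calibration(n);K=np.array(c['K']);q=Re(c['rotation']).T@(np.array(P)-np.array(c['origin']));q=K@q;return q[:2]/q[2]
E
python3 - <<'E'
from h import *
for s,e in [((274,265),(320,223)),((287,252),(297,224)),((299,240),(274,226)),((204.5,168.7),(261.8,277)),((225,164.5),(228.5,279.8))]:
    print(tri([ray('scene',s),ray('side',e)]))
E
```

```text
(array([ 0.5045, -0.1706,  0.0471]), [1.1, 1.1])
(array([ 0.5771, -0.1498,  0.05  ]), [0.5, 0.5])
(array([ 0.6498, -0.1277,  0.0514]), [1.6, 1.6])
(array([0.5997, 0.2682, 0.1911]), [4.7, 4.7])
(array([0.6816, 0.2695, 0.1798]), [11.2, 11.2])
```

arm_command --series "20 -15 -30 0 0;40 -20 -30 0 0;40 -20 -30 0 0;40 -20 0 0 0;30 -20 0 0 0;0 0 0 0 0;0 0 0 0 0;0 0 0 0 0"

```text
time_s: 0.82
tool_pos: [0.5655, 0.1484, 0.2987]
tool_rot: [180.0, 0.1, 90.0]
force: [1.1, -0.7, 0.2]
grip_width: 0.087
grasp_force: 0.0
```

Run:
```python
from h import *
o=telemetry.get_obs();print(o['tool_pos'],o['tool_rot'],o['force'],o['time_s'])
im=cams.read_camera('wrist');cv2.imwrite('pics/w1.png',im);np.save('w1.npy',[o['tool_pos'],o['tool_rot']])
for P in [(.5997,.2682,.1911),(.68,.27,.205)]: print(project(P,o['tool_pos'],o['tool_rot']))
s=cams.read_camera('side');cv2.imwrite('pics/s1.png',s)
```

```text
[0.5655474  0.14839543 0.29874347] [1.79997282e+02 6.37225318e-02 8.99862760e+01] [ 1.0838906  -0.71330023  0.22738269] 0.8167
[330.70535333  64.28785568]
[428.6013112   67.30827835]
```

Run:
```python
import cv2,numpy as np
w=cv2.imread('pics/w1.png')
cv2.imwrite('pics/c2.png',cv2.resize(w[0:200,260:526],(800,600),interpolation=cv2.INTER_CUBIC))
```

```text
(no output)
```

View pics/c2.png

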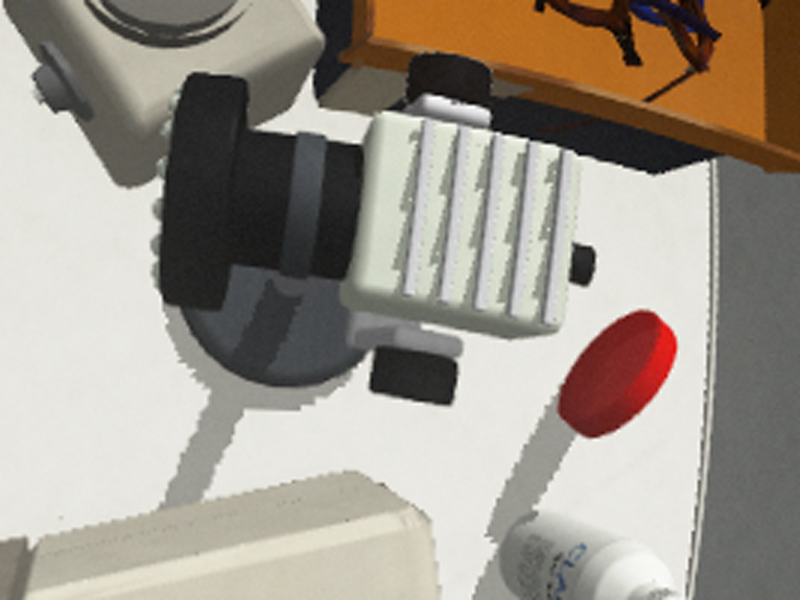

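The wrist crop shows the inspection camera from above. The knob centres are at full-picture (410,28) and (398,125), and the ring front edge runs from (319,28) to (314,100). I'll take one more, lower view from the front.

arm_command --series "20 -40 0 0 0;20 -40 0 0 0;10 -40 20 0 0;0 0 20 0 0;0 0 10 0 0;0 0 0 0 0;0 0 0 0 0;0 0 0 0 0"

```text
time_s: 1.58
tool_pos: [0.4562, 0.1946, 0.2515]
tool_rot: [180.0, -0.0, 89.8]
force: [1.0, 0.9, 0.7]
grip_width: 0.0873
grasp_force: 0.0
```

Run:
```python
from h import *
o=telemetry.get_obs();print(o['tool_pos'],o['tool_rot'],o['force'],o['time_s'])
w=cams.read_camera('wrist');cv2.imwrite('pics/w2.png',w);np.save('w2.npy',[o['tool_pos'],o['tool_rot']])
a,b=[project(P,o['tool_pos'],o['tool_rot']) for P in [(.5997,.2682,.1911),(.68,.27,.205)]];print(a,b)
x0=min(int(a[0])-60,380);y0=max(int(a[1])-60,0)
A=cv2.resize(w[y0:y0+160,x0:x0+180],(400,356),interpolation=cv2.INTER_CUBIC)
s=cv2.imread('pics/s1.png')[245:315,205:283]
B=cv2.resize(s,(397,356),interpolation=cv2.INTER_CUBIC);print(x0,y0,A.shape,B.shape)
cv2.imwrite('pics/c3.png',np.hstack([A,B]))
c=np.load('w1.npy')
k=[onz(wray(p,*c),.205) for p in [(409.6,28.3),(398,124.7)]];print(k,np.linalg.norm(k[0]-k[1]),(k[0]+k[1])/2)
k=[onz(wray(p,*c),.19) for p in [(319,27.5),(314,100.5)]];print(k,np.linalg.norm(k[0]-k[1]),(k[0]+k[1])/2)
```

```text
[0.45623758 0.19458651 0.25149447] [ 1.79954344e+02 -2.99987858e-02  8.98379788e+01] [1.0081664  0.92587103 0.69279046] 1.5833
[477.39920827 128.68019848] [558.70571654 137.3785238 ]
380 68 (356, 400, 3) (356, 397, 3)
[array([0.6636, 0.3019, 0.205 ]), array([0.6534, 0.22  , 0.205 ])] 0.08253272078394121 [0.6585  0.26095 0.205  ]
[array([0.5904, 0.3003, 0.19  ]), array([0.5861, 0.2374, 0.19  ])] 0.06304680800801894 [0.58825 0.26885 0.19   ]
```

View pics/c3.png

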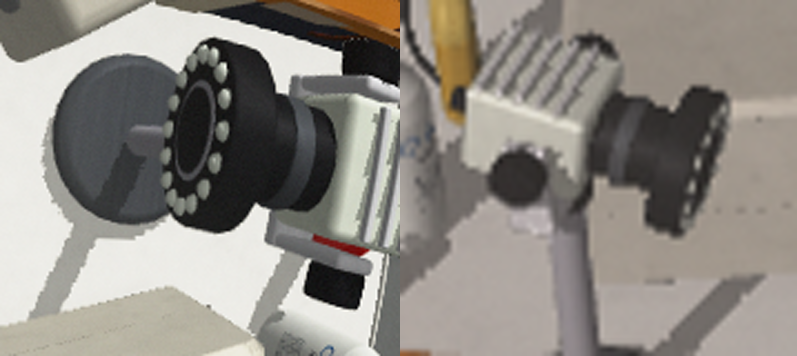

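The left crop (wrist) shows the front of the ring light, with its face centre at full-picture (468,126), top (475,85) and bottom (465,172). The right crop (side) shows the face centre at (264.5,277), top (268,263) and bottom (260,291). Now I'll fit the pose.

```bash
cat > fit.py <<'E'
from h import *
from scipy.optimize import least_squares
c1=np.load('w1.npy');c2=np.load('w2.npy')
f=lambda u,v:(380+u/2.222,68+v/2.222)
g=lambda u,v:(205+(u-400)/5.09,245+v/5.086)
def model(p):
    x,y,yaw,t,h=p[:5];Rz=R.from_euler('z',yaw).as_matrix()
    Rt=Rz@R.from_euler('y',-t).as_matrix()   # -x axis dips by t
    A=np.array([x,y,.205]);E=A+Rt@[-.071,0,0]
    return A,E,Rt,Rz,h
def res(p,full=False):
    A,E,Rt,Rz,h=model(p);z=Rt[:,2]*.033;yv=Rt[:,1]
    ob=[(1,A+yv*h,(409.6,28.3)),(1,A-yv*h,(398,124.7)),(2,[A[0],A[1],.012],f(130,138)),(2,E,f(196,132)),(2,E+z,f(212,38)),(2,E-z,f(188,232)),
     ('side',E,g(703,162)),('side',E+z,g(722,90)),('side',E-z,g(680,235)),('side',A+yv*h,g(518,178)),('scene',E,(204.5,168.7))]
    r=[]
    for c,P,uv in ob:
        q=project(P,*(c1 if c==1 else c2)) if c in(1,2) else projc(c,P)
        r.append(q-np.array(uv))
    return np.array(r) if full else np.array(r).ravel()
E
python3 - <<'E'
from fit import *
for sg in (.25,):
    s=least_squares(res,[.6585,.261,-.12,sg,.04],loss='soft_l1');p=s.x
    print(p.round(4));print(res(p,True).round(1).tolist());A,E,Rt,_,_=model(p);print('eye',E,'target',E-.1*Rt[:,0])
    J=s.jac;print('sd/px',np.sqrt(np.diag(np.linalg.inv(J.T@J))).round(4))
    for t in (.1,.15,.2,.25,.3,.35,.4):
        q=least_squares(lambda v:res([*v[:3],t,v[3]]),[.6585,.261,-.12,.04],loss='soft_l1');print(t,round(q.cost,1))
E
```

```text
[ 0.659   0.2609 -0.1151  0.2943  0.0413]
[[0.1, -0.0], [0.9, 0.2], [3.7, 0.5], [-3.8, -0.7], [0.2, 41.1], [-9.0, -45.3], [-0.5, 1.5], [-0.8, 5.4], [0.6, -3.1], [-0.5, -1.8], [-3.0, 3.3]]
eye [0.59146582 0.26867336 0.18440229] target [0.49639913 0.2796595  0.15539143]
sd/px [0.0007 0.0005 0.0129 0.0165 0.0006]
0.1 134.1
0.15 125.2
0.2 119.4
0.25 115.2
0.3 113.2Traceback (most recent call last):
  File "<stdin>", line 7, in <module>
    return func(*args, **kwargs)
    result = trf(vector_fun.fun, vector_fun.jac, x0, f0, J0, lb, ub, ftol, xtol,
                 gtol, max_nfev, x_scale, loss_function, tr_solver,
                 tr_options.copy(), verbose, callback=callback_wrapped)
    return trf_no_bounds(
        fun, jac, x0, f0, J0, ftol, xtol, gtol, max_nfev, x_scale,
        loss_function, tr_solver, tr_options, verbose, callback=callback)
    f_new = fun(x_new)
    self._update_fun()
    ~~~~~~~~~~~~~~~~^^
    self.f = self.fun_wrapped(xp_copy(self.x))
             ~~~~~~~~~~~~~~~~^^^^^^^^^^^^^^^^^
    return np.atleast_1d(self.fun(x))
                         ~~~~~~~~^^^
    return self.f(x, *self.args, **self.kwargs)
           ~~~~~~^^^^^^^^^^^^^^^^^^^^^^^^^^^^^^
  File "<stdin>", line 7, in <lambda>
  File "fit.py", line 17, in res
    q=project(P,*(c1 if c==1 else c2)) if c in(1,2) else projc(c,P)
      ~~~~~~~^^^^^^^^^^^^^^^^^^^^^^^^^
  File "h.py", line 18, in project
    c=cams.calibration('wrist');K=np.array(c['K']);H=np.array(c['hand_eye']);W=Re(rot)
ValueError: time passes only in moves, steps and waits
```

```bash
sed -i 's/^def Re/import functools\n_c=cams.calibration\nclass cams2: pass\ncams2.calibration=functools.lru_cache(_c); cams2.read_camera=cams.read_camera\ncams=cams2\ndef Re/' h.py
python3 - <<'E'
s=open('fit.py').read();i=s.index('def res')
s=s[:i]+'''
th=np.linspace(0,2*np.pi,73)[:-1]
def res(p,full=False):
    A,E,Rt,Rz,h=model(p);yv=Rt[:,1]
    ob=[(1,A+yv*h,(409.6,28.3)),(1,A-yv*h,(398,124.7)),(2,[A[0],A[1],.012],f(130,138)),(2,E,f(196,132)),
     ('side',E,g(703,162)),('side',A+yv*h,g(518,178)),('scene',E,(204.5,168.7))]
    pr=lambda c,P:project(P,*(c1 if c==1 else c2)) if c in(1,2) else projc(c,P)
    r=[pr(c,P)-np.array(uv) for c,P,uv in ob]
    C=[E+.033*(np.cos(a)*Rt[:,1]+np.sin(a)*Rt[:,2]) for a in th]
    w=np.array([pr(2,P) for P in C]);s=np.array([pr('side',P) for P in C])
    r.append([w[:,1].min()-f(0,38)[1],w[:,1].max()-f(0,232)[1]])
    r.append([w[:,0].min()-f(163,0)[0],0])
    r.append([s[:,1].min()-g(0,88)[1],s[:,1].max()-g(0,236)[1]])
    r.append([s[:,0].max()-g(729,0)[0],0])
    return np.array(r) if full else np.array(r).ravel()
'''
open('fit.py','w').write(s)
E
python3 - <<'E'
from fit import *
s=least_squares(res,[.6585,.261,-.12,.25,.04],loss='soft_l1');p=s.x
print(p.round(4));print(res(p,True).round(1).tolist());A,E,Rt,_,_=model(p);print('eye',E,'target',E-.1*Rt[:,0])
for t in (.1,.15,.2,.25,.3,.35,.4):
    q=least_squares(lambda v:res([*v[:3],t,v[3]]),[.6585,.261,-.12,.04],loss='soft_l1');print(t,round(q.cost,1))
E
```

```text
[ 0.6591  0.2609 -0.1052  0.1977  0.0412]
[[-0.2, -0.1], [1.5, 0.2], [3.8, 0.5], [-1.3, 0.2], [0.1, -0.9], [-0.4, -1.8], [-3.5, 1.6], [-0.2, -1.7], [-0.5, 0.0], [-0.6, -1.0], [-0.1, 0.0]]
eye [0.58982756 0.26820134 0.1910568 ] target [0.49231648 0.27849335 0.17141849]
0.1 16.6
0.15 12.5
0.2 11.3
0.25 13.1
0.3 17.8
0.35 23.2
0.4 28.8
```

Run:
```python
from h import *
for uv in [(281,212),(329,215)]: print(onz(ray('side',uv),0))
for uv in [(306,302),(330,312),(362,285)]: print('scene',onz(ray('scene',uv),0))
```

```text
[ 0.6555 -0.2907  0.    ]
[ 0.4816 -0.294   0.    ]
scene [ 0.4911 -0.3048  0.    ]
scene [ 0.5029 -0.3758  0.    ]
scene [ 0.6553 -0.3622  0.    ]
```

arm_command --series "-20 8 0 0 0;-38 13 0 0 0;-38 13 0 0 0;-38 13 0 0 0;-38 13 0 0 0;-38 13 0 0 0;-38 13 0 0 0;-38 13 0 0 0;-38 13 0 0 0;-21 9 0 0 0;0 0 10 -0.1 0;0 0 10 -0.1 0;0 0 10 -0.088 0;0 0 0 0 0;0 0 0 0 0;0 0 0 0 0"

```text
time_s: 2.97
tool_pos: [0.5762, -0.1499, 0.2218]
tool_rot: [179.9, 0.0, 106.4]
force: [0.0, 1.0, -0.2]
grip_width: 0.0871
grasp_force: 0.0
```

Run:
```python
from h import *
o=telemetry.get_obs();print(o['tool_pos'],o['tool_rot'],o['force'],o['time_s'])
w=cams.read_camera('wrist');cv2.imwrite('pics/w3.png',w);np.save('w3.npy',[o['tool_pos'],o['tool_rot']])
cv2.imwrite('pics/w3c.png',cv2.resize(w[90:300,148:428],(800,600),interpolation=cv2.INTER_CUBIC))
for P in [(.5045,-.1706,.084),(.5771,-.1498,.084),(.6498,-.1277,.084)]: print((project(P,o['tool_pos'],o['tool_rot'])-[148,90])*800/280)
```

```text
[ 0.57622689 -0.14994896  0.22178754] [1.79930000e+02 4.62610107e-02 1.06352073e+02] [ 0.00223493  0.9757796  -0.17745142] 2.9667
[181.17402501 306.74759714]
[404.8593277  307.41632792]
[629.37003851 305.74168921]
```

View pics/w3c.png

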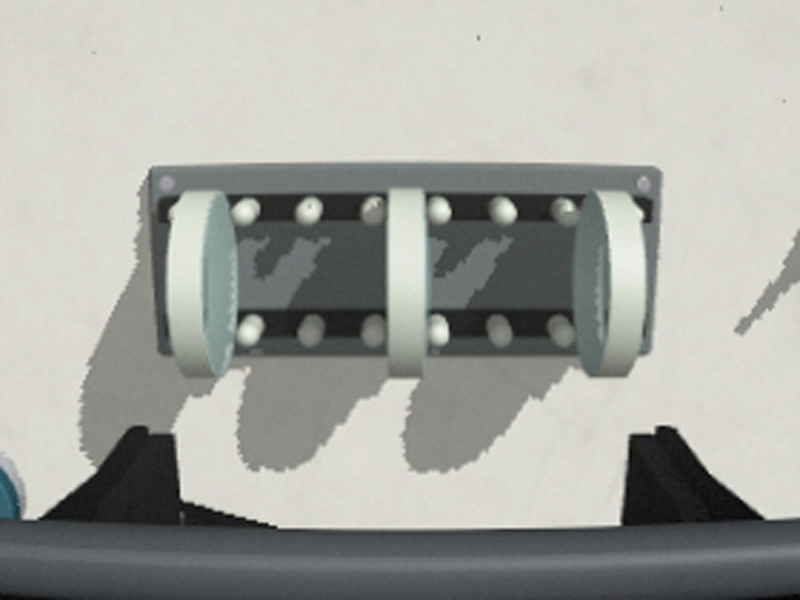

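The close crop shows the three blanks standing square to the image, with rim tops at crop columns 183, 405 and 628. The plinth corners are at (152,167), (662,167), (158,355) and (650,355). No red pieces are near.

Run:
```python
from h import *
c=np.load('w3.npy');u=lambda a,b:(148+a*.35,90+b*.35)
P=[onz(wray(u(*q),*c),.01) for q in [(152,167),(662,167),(650,355),(158,355)]]
print(P,np.mean(P,0),[np.linalg.norm(P[i]-P[i-1]) for i in range(4)])
T=Re(c[1])
for q in [(183,285),(405,285),(628,285)]: X=onz(wray(u(*q),*c),.084);print(X,T.T@(X-c[0]))
print('centre in tool',T.T@(np.mean(P,0)-c[0]), np.degrees(np.arctan2(*(P[1]-P[0])[[1,0]])))
```

```text
[array([ 0.4663, -0.1391,  0.01  ]), array([ 0.6674, -0.0801,  0.01  ]), array([ 0.6898, -0.1577,  0.01  ]), array([ 0.4868, -0.217 ,  0.01  ])] [ 0.577575 -0.148475  0.01    ] [np.float64(0.08055221908799286), np.float64(0.20957626296887727), np.float64(0.08076831061746927), np.float64(0.21148401830871283)]
[ 0.5034 -0.1631  0.084 ] [ 0.00799577 -0.07375183  0.13769113]
[ 0.575  -0.1425  0.084 ] [0.00760431 0.00075158 0.13778247]
[ 0.6469 -0.1211  0.084 ] [0.00789603 0.07576809 0.13787388]
centre in tool [0.00120579 0.00144981 0.21178856] 16.35096979060231
```

arm_command --series "0 -35 0 0 130;1 -39 0 0 130;0 0 40 0 130;0 0 40 0 130;0 0 40 0 130;0 0 30 0 130;0 0 15 0 130;0 0 5 0 130;0 0 0 0 130;0 0 0 0 130;0 0 0 0 130;0 0 0 0 130" --squeeze 20

```text
time_s: 4.02
tool_pos: [0.5058, -0.17, 0.0527]
tool_rot: [179.8, 0.1, 106.5]
force: [0.6, -0.0, -0.1]
grip_width: 0.0429
grasp_force: 0.0
```

arm_command --series "0 0 0 0 130;0 0 0 0 255;0 0 0 0 255;0 0 0 0 255;0 0 0 0 255;0 0 0 0 255;0 0 0 0 255;0 0 0 0 255;0 0 0 0 255"

```text
time_s: 4.77
tool_pos: [0.5043, -0.1695, 0.0508]
tool_rot: [180.0, 0.0, 106.5]
force: [0.2, 0.0, -0.8]
grip_width: 0.0125
grasp_force: 20.0
```

arm_command --series "0 0 -10 0 255;0 0 -20 0 255;0 0 -20 0 255;0 0 -10 0 255;0 0 0 0 255;0 0 0 0 255;0 0 0 0 255;0 0 0 0 255;0 0 0 0 255;0 0 0 0 255"

```text
time_s: 5.6
tool_pos: [0.5038, -0.1694, 0.11]
tool_rot: [-179.9, -0.0, 106.5]
force: [0.2, 0.5, -0.9]
grip_width: 0.013
grasp_force: 20.0
```

```bash
cat > feel.py <<'E'
from h import *
F=[]
for i in range(10):
    o=telemetry.get_obs();F.append(np.r_[o['force'],o['effort'][[1,3]],o['tool_pos'][2]]);cams.read_camera('wrist')
F=np.array(F);print(F.mean(0).round(3),F.std(0).round(3),o['grasp_force'],o['grip_width'])
E
python3 feel.py
```

```text
[ -0.052   0.061  -0.741 -37.345 -28.678   0.111] [0.349 0.44  0.255 0.03  0.025 0.   ] 19.99995433492586 0.013001506944453702
```

It weighs about 0.7 N, so it is plastic. I'll put it back and try the middle one.

arm_command --series "0 0 15 0 255;0 0 20 0 255;0 0 15 0 255;0 0 6 0 255;0 0 4 0 255;0 0 0 0 255;0 0 0 0 255;0 0 0 0 255;0 0 0 0 255;0 0 0 0 160;0 0 0 0 160;0 0 0 0 160;0 0 0 0 150;0 0 0 0 150;0 0 0 0 150"

```text
time_s: 7.35
tool_pos: [0.5044, -0.1696, 0.0509]
tool_rot: [180.0, 0.0, 106.5]
force: [0.4, -0.6, 0.3]
grip_width: 0.035
grasp_force: 0.0
```

arm_command --series "0 0 -15 0 130;0 0 -40 0 130;0 0 -40 0 130;0 37 0 0 130;0 38 0 0 130;0 0 30 0 130;0 0 40 0 130;0 0 15 0 130;0 0 10 0 130;0 0 0 0 130;0 0 0 0 130;0 0 0 0 130"

```text
time_s: 8.35
tool_pos: [0.5776, -0.1487, 0.0526]
tool_rot: [179.8, 0.1, 106.5]
force: [0.4, 0.9, 0.6]
grip_width: 0.0428
grasp_force: 0.0
```

arm_command --series "0 0 0 0 130;0 0 0 0 255;0 0 0 0 255;0 0 0 0 255;0 0 0 0 255;0 0 0 0 255;0 0 0 0 255;0 0 0 0 255;0 0 -10 0 255;0 0 -20 0 255;0 0 -20 0 255;0 0 -10 0 255;0 0 0 0 255;0 0 0 0 255;0 0 0 0 255;0 0 0 0 255;0 0 0 0 255;0 0 0 0 255"

```text
time_s: 9.85
tool_pos: [0.5757, -0.1481, 0.1099]
tool_rot: [-179.9, -0.0, 106.5]
force: [0.8, 0.1, -2.7]
grip_width: 0.0131
grasp_force: 20.0
```

```bash
python3 feel.py
python3 - <<'E'
from h import *
w=cams.read_camera('wrist');cv2.imwrite('pics/w4.png',w)
s=cams.read_camera('side');a=cv2.imread('pics/s1.png')
cv2.imwrite('pics/c4.png',np.hstack([w[60:340,110:450],cv2.resize(s[190:260,240:340],(400,280),interpolation=cv2.INTER_CUBIC)]))
E
```

```text
[ -0.119   0.138  -2.177 -45.606 -29.734   0.111] [0.651 0.47  0.351 0.029 0.03  0.   ] 19.981044569285586 0.01262109442256671
```

View pics/c4.png

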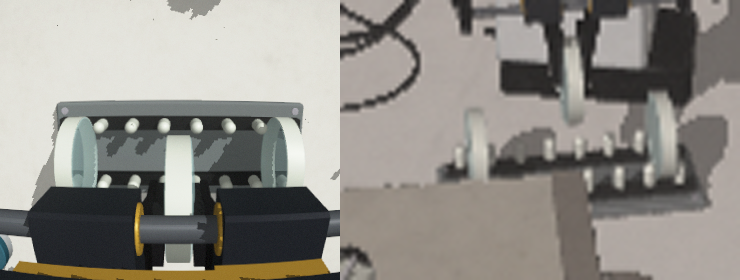

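The middle blank weighs about 2.2 N, so it is the glass one. The picture shows the near plastic blank back in its place and the far one untouched. Next I'll carry the glass up and turn it to the camera's heading. The rows can't tilt the tool, so I'll test whether the arm's reach limit gives the small downward tilt.

arm_command --series "0 0 -20 0 255;0 0 -35 0 255;0 0 -35 0 255;0 0 -35 0.1 255;0 0 -35 0.1 255;0 0 -35 0.1 255;0 0 -35 0.09 255;20 0 -35 0 255;30 0 -35 0 255;25 0 -35 0 255;10 0 -20 0 255;0 0 0 0 255;0 0 0 0 255;0 0 0 0 255" --squeeze 30

```text
time_s: 11.62
tool_pos: [0.5841, -0.0685, 0.4598]
tool_rot: [-179.9, 0.1, 84.1]
force: [-0.1, -0.3, -3.3]
grip_width: 0.013
grasp_force: 30.0
```

Run:
```python
from h import *
o=telemetry.get_obs();print(o['tool_pos'],o['tool_rot'],o['qpos'].round(2),o['grip_width'])
# planar fit
from scipy.optimize import least_squares
D=[((18.43,83.16),(.6496,.2217)),((o['qpos'][1],o['qpos'][3]),(np.hypot(*o['tool_pos'][:2]),o['tool_pos'][2]))]
print(D)
```

```text
[ 0.58411001 -0.06852377  0.45979242] [-1.79878911e+02  6.30228439e-02  8.40722379e+01] [  1.2   10.94   3.61  65.6   -0.64 103.6   -1.33] 0.012967080103499045
[((18.43, 83.16), (0.6496, 0.2217)), ((np.float64(10.943072852916865), np.float64(65.60238142508295)), (np.float64(0.5881156481339584), np.float64(0.45979241998870923)))]
```

arm_command --series "0 0 -20 0 255;0 0 -25 0 255;0 0 -25 0 255;0 0 -25 0 255;0 0 -15 0 255;0 0 -10 0 255;0 0 0 0 255;0 0 0 0 255;0 0 0 0 255"

```text
time_s: 12.37
tool_pos: [0.5823, -0.0676, 0.5717]
tool_rot: [179.6, 0.0, 84.1]
force: [-0.3, -0.6, -1.8]
grip_width: 0.0131
grasp_force: 30.0
```

```bash
cat > st.py <<'E'
from h import *
o=telemetry.get_obs();W=Re(o['tool_rot'])
print(o['time_s'],o['tool_pos'].round(4),o['tool_rot'].round(2),o['qpos'].round(2),o['grip_width'].round(4),'toolz',W[:,2].round(4),'tooly',W[:,1].round(4))
E
python3 st.py
```

```text
Traceback (most recent call last):
  File "st.py", line 3, in <module>
    print(o['time_s'],o['tool_pos'].round(4),o['tool_rot'].round(2),o['qpos'].round(2),o['grip_width'].round(4),'toolz',W[:,2].round(4),'tooly',W[:,1].round(4))
                                                                                       ^^^^^^^^^^^^^^^^^^^^^
AttributeError: 'float' object has no attribute 'round'
```

arm_command --series "0 0 -10 0 255;0 0 -10 0 255;0 0 -10 0 255;0 0 0 0 255;0 0 0 0 255;0 0 0 0 255"

```text
time_s: 12.87
tool_pos: [0.5774, -0.0665, 0.5864]
tool_rot: [178.0, 0.0, 84.2]
force: [0.8, 0.5, -2.4]
grip_width: 0.0126
grasp_force: 30.0
```

```bash
sed -i "s/o\['grip_width'\].round(4)/o['grip_width']/" st.py; python3 st.py
```

```text
12.8667 [ 0.5774 -0.0665  0.5864] [1.7804e+02 2.0000e-02 8.4160e+01] [ -5.39  15.13  14.46  45.7   -4.3  117.6    0.62] 0.01255513667224203 toolz [ 0.034  -0.0038 -0.9994] tooly [ 0.9942 -0.1016  0.0343]
```

J6 is now at its stop and the tool is tilting in the wanted direction. I'll push on.

arm_command --series "0 0 -15 0 255;0 0 -15 0 255;0 0 -15 0 255;0 0 -15 0 255;0 0 0 0 255;0 0 0 0 255;0 0 0 0 255"

```text
time_s: 13.45
tool_pos: [0.5668, -0.0652, 0.6116]
tool_rot: [175.4, 0.1, 84.2]
force: [0.6, 0.4, -2.2]
grip_width: 0.013
grasp_force: 30.0
```

```bash
python3 st.py
```

```text
13.45 [ 0.5668 -0.0652  0.6116] [1.754e+02 5.000e-02 8.416e+01] [ -7.09  13.16  16.25  45.08  -4.31 117.6    0.61] 0.012999403692202146 toolz [ 0.0798 -0.009  -0.9968] tooly [ 0.9916 -0.1013  0.0803]
```

arm_command --series "0 0 20 0 255;0 0 20 0 255;0 0 20 0 255;0 0 0 0 255;0 0 0 0 255;0 0 0 0 255"

```text
time_s: 13.95
tool_pos: [0.5717, -0.0658, 0.5528]
tool_rot: [175.3, 0.1, 84.2]
force: [-0.6, 0.2, -1.0]
grip_width: 0.013
grasp_force: 30.0
```

```bash
python3 st.py
```

```text
13.95 [ 0.5717 -0.0658  0.5528] [1.7535e+02 5.0000e-02 8.4160e+01] [-8.4300e+00  9.2800e+00  1.5500e+01  5.7030e+01 -2.6400e+00  1.0934e+02
 -4.0000e-02] 0.013010313164462566 toolz [ 0.0806 -0.0092 -0.9967] tooly [ 0.9915 -0.1014  0.0811]
```

The tilt stays after I back off. I'll continue to about 0.2 rad.

arm_command --series "0 0 -20 0 255;0 0 -20 0 255;0 0 -20 0 255;0 0 -15 0 255;0 0 -15 0 255;0 0 -15 0 255;0 0 -15 0 255;0 0 -15 0 255;0 0 -15 0 255;0 0 -15 0 255;0 0 -15 0 255;0 0 0 0 255;0 0 0 0 255;0 0 0 0 255"

```text
time_s: 15.12
tool_pos: [0.5409, -0.0621, 0.6608]
tool_rot: [170.1, 0.1, 84.2]
force: [0.8, 0.1, -2.6]
grip_width: 0.0126
grasp_force: 30.0
```

```bash
python3 st.py
```

```text
15.1167 [ 0.5409 -0.0621  0.6608] [1.7015e+02 1.1000e-01 8.4170e+01] [-12.59   9.03  21.73  44.08  -4.17 117.59   0.53] 0.012639856967962507 toolz [ 0.17   -0.0193 -0.9853] tooly [ 0.9802 -0.0998  0.1711]
```

arm_command --series "0 0 -15 0 255;0 0 -15 0 255;0 0 -15 0 255;0 0 0 0 255;0 0 0 0 255;0 0 0 0 255"

```text
time_s: 15.62
tool_pos: [0.5296, -0.0609, 0.6793]
tool_rot: [168.1, 0.1, 84.2]
force: [-0.0, 0.1, -1.9]
grip_width: 0.0125
grasp_force: 30.0
```

```bash
python3 st.py
python3 - <<'E'
from h import *
c1=np.load('w1.npy');o=telemetry.get_obs();W=Re(o['tool_rot'])
# beige box nearest corner (c2 crop (125,185)) and right corner (320,40), side top-front
for q in [(125,185),(320,40),(40,90)]:
    r=wray((260+q[0]/3.0075,q[1]/3.0075),*c1);print([onz(r,z) for z in (0,.1)])
# box front-top edges from the scene/side: near top corners
print(tri([ray('scene',(165+160/4,140+190/4)),ray('side',(278,346))]))
for T in [(.44,.27,.32),(.4918,.2786,.1739)]:print('tool shift mm',(W.T@(np.array(T)-o['tool_pos'])*1000).round(1))
E
```

```text
15.6167 [ 0.5296 -0.0609  0.6793] [1.6813e+02 1.2000e-01 8.4160e+01] [-16.01   7.39  25.03  43.76  -4.01 117.6    0.46] 0.01251704934038319 toolz [ 0.2044 -0.023  -0.9786] tooly [ 0.9736 -0.0991  0.2057]
[array([0.5834, 0.3035, 0.    ]), array([0.5794, 0.2859, 0.1   ])]
[array([0.6768, 0.3816, 0.    ]), array([0.6525, 0.3471, 0.1   ])]
[array([0.544 , 0.3506, 0.    ]), array([0.5486, 0.3228, 0.1   ])]
(array([0.5894, 0.3304, 0.0833]), [48.6, 48.6])
tool shift mm [ 320.8 -193.9  325.7]
tool shift mm [ 335.  -174.4  479.1]
```

arm_command --series "12 -7 12 0 255;24 -15 25 0 255;24 -15 25 0 255;24 -15 25 0 255;24 -15 25 0 255;24 -15 25 0 255;24 -15 25 0 255;24 -15 25 0 255;24 -15 25 0 255;24 -15 25 0 255;24 -15 25 0 255;24 -15 25 0 255;24 -15 25 0 255;20 -7 14 0 255;0 0 0 0 255;0 0 0 0 255;0 0 0 0 255"

```text
time_s: 17.03
tool_pos: [0.4404, 0.2683, 0.3197]
tool_rot: [168.1, 0.2, 84.1]
force: [-0.5, -0.8, -1.8]
grip_width: 0.0124
grasp_force: 30.0
```

```bash
python3 st.py
python3 - <<'E'
from h import *
o=telemetry.get_obs();W=Re(o['tool_rot'])
for T in [(.4918,.2786,.1739)]:print('tool shift mm',(W.T@(np.array(T)-o['tool_pos'])*1000).round(1))
E
```

```text
17.0333 [0.4404 0.2683 0.3197] [1.6814e+02 1.6000e-01 8.4100e+01] [-37.27  -6.57  -2.95 100.34   8.48  78.18 -47.26] 0.012380134797295866 toolz [ 0.2042 -0.0238 -0.9786] tooly [ 0.9735 -0.1001  0.2056]
tool shift mm [ 15.9  19.  152.9]
```

arm_command --series "5 0 15 0 255;6 0 25 0 255;5 0 25 0 255;0 0 25 0 255;0 0 25 0 255;0 0 20 0 255;0 0 13 0 255;0 9 5 0 255;0 10 0 0 255;0 0 0 0 255;0 0 0 0 255;0 0 0 0 255;0 0 0 0 255;0 0 0 0 255"

```text
time_s: 18.2
tool_pos: [0.4912, 0.2799, 0.1744]
tool_rot: [168.1, 0.1, 84.2]
force: [0.3, -0.6, -1.9]
grip_width: 0.0125
grasp_force: 30.0
```

```bash
python3 st.py
python3 - <<'E'
from fit import *
w=cams.read_camera('wrist');s=cams.read_camera('side');c=cams.read_camera('scene')
for n,i in (('w5',w),('s5',s),('c5',c)): cv2.imwrite(f'pics/{n}.png',i)
z=lambda i,x,y,a,b,W,H:cv2.resize(i[y:y+b,x:x+a],(W,H),interpolation=cv2.INTER_CUBIC)
cv2.imwrite('pics/c6.png',np.vstack([np.hstack([z(s,210,240,112,84,400,300),z(c,150,140,112,84,400,300)]),np.hstack([z(w,180,40,380,285,400,300),np.zeros((300,400,3),np.uint8)])]))
A,E,Rt,_,_=model([ 0.6591,0.2609,-0.1052,0.1977,0.0412])
for n in('side','scene'):print(n,projc(n,E),projc(n,E-.1*Rt[:,0]))
E
```

```text
18.2 [0.4912 0.2799 0.1744] [1.6812e+02 9.0000e-02 8.4180e+01] [-36.02   3.14  -1.78 107.58   9.53  61.02 -47.62] 0.012549205928857757 toolz [ 0.2047 -0.0224 -0.9786] tooly [ 0.9736 -0.0989  0.2059]
side [264.59787788 275.98049901] [307.68895809 290.23939227]
scene [201.0355394  170.33490261] [175.08806017 182.75116467]
```

View pics/c6.png

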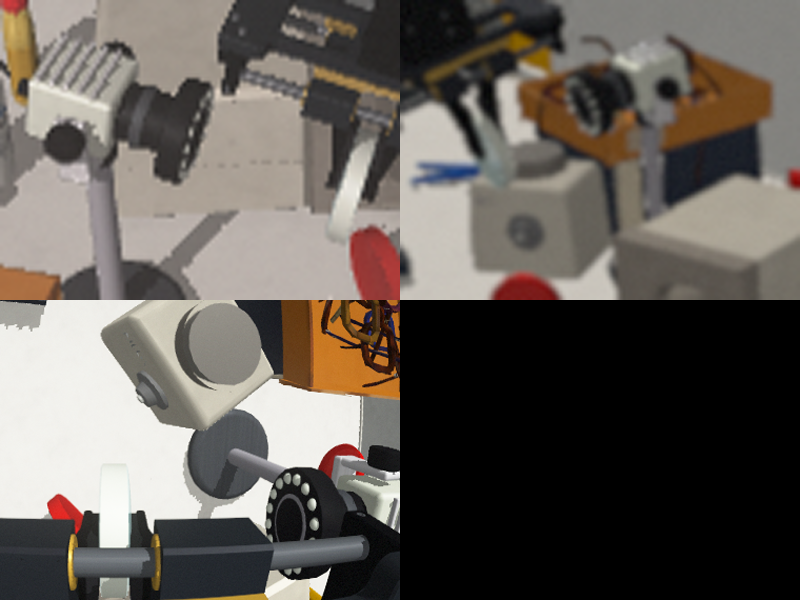

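The picture shows the blank at side (309,292) and scene (176,182), within 2 px of the predicted target. Its face is parallel to the ring light and the camera has not moved. I'm handing in.

Run:
```python
from fit import *
o=telemetry.get_obs();A,E,Rt,_,_=model([ 0.6591,0.2609,-0.1052,0.1977,0.0412])
print(project(E,o['tool_pos'],o['tool_rot']),'seen ~(453.6,250.9)')
from cell import env
print(env.sign_off())
```

```text
[454.7238335  253.47234045] seen ~(453.6,250.9)
the job is handed in; nothing more can be done
None
```

The glass blank is the middle one (2.2 N against 0.7 N for the plastic one I lifted); I handed in with it held still and square to the inspection camera, about 10 cm in front of its front glass. The lifted plastic blank is back in its place and the other was not touched; sign-off gave no verdict.

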